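# Sort out the mixed-up bench stations

### The job

Four things stand on the wrong stations of this bench: put the filter cassette on the balance pan, the brown glass vial on the magnetic stirrer, the block battery in the square black tray and the flow meter on the round aluminium levelling plate. Stand each one upright in the middle of its station; every station is taken by another thing, so use the empty cork mat to park what is in the way, and let nothing tip over on the way.

Things in the scene. Friction and masses are not known exactly. Their poses are not given: they have to be found in the camera images.
- cassette_mid (a point): Filter cassette: flat white disc with a thin blue band and a small nub on top, lying flat, loose, 52 mm in diameter and 27 mm high, about 25 g. Point at its centre, 13.5 mm above its underside; z up. Can be gripped across its diameter. At the start it stands near the middle of the cell tray or of the levelling plate.
- vial_mid (a point): Brown glass vial with a black cap, standing, loose, 24 mm in diameter and 62 mm high, about 30 g. Point at its centre, 31 mm above its underside; z along its axis, up. At the start it stands on the cell tray or the levelling plate, whichever the cassette is not on.
- cell_mid (a point): Block battery (black with a gold upper end, terminals up), standing, loose, 18 mm (its x) by 27 mm (its y) by 48 mm high, about 46 g. Point at the centre of its case, 23 mm above its underside; x and y along its sides, z up. At the start it stands on the balance or the stirrer; any heading.
- rotameter_mid (a point): Flow meter, loose, 220 g: slim clear column 22 (its x) by 26 mm (y), 8 to 126 mm above the underside, on a flat black foot 50 x 60 x 8 mm. A valve knob sticks out of the column to -x, 15 to 33 mm up. Point in the column, above the middle of the foot, 95 mm above the underside, 31 mm below its top: a good grip height; z up. Starts on the balance or stirrer, where the battery is not. Its final heading does not matter.
- balance_spot (a point): Laboratory balance, fixed: low white box 135 x 112 mm with a black display strip along the front and a round steel pan 88 mm in diameter. Point at the middle of the pan's top face, 30 mm above the worktop; z up. The box reaches 85 mm from here to the front (-x) and 51 mm to the back, and its top is 21 mm above the worktop. Home of the filter cassette.
- stirrer_spot (a point): Magnetic stirrer, fixed: low grey box with a knob on its front (-x) and a square white ceramic top plate 100 x 100 mm. Point at the middle of that plate's top face, 30 mm above the worktop; z up. The box reaches 79 mm from here to the front, the knob 91 mm, and 51 mm to the back. Home of the glass vial.
- cell_tray_spot (a point): Square black tray, fixed, 120 x 120 mm with a thin rim 3 mm high round a flat floor. Point at the middle of the floor, 8 mm above the worktop; the rim's top is 11 mm above the worktop; z up. Home of the block battery.
- level_plate_spot (a point): Round aluminium levelling plate, fixed, 112 mm in diameter, with three brass screw heads and a small bubble level set flush near its edge. Point at the middle of its top face, 8 mm above the worktop; z up. Home of the flow meter.
- mat_spot (a point): Round cork mat, fixed, 100 mm in diameter, empty at the start. Point at the middle of its top face, 3 mm above the worktop; z up. The free spot for parking one thing at a time.
Things that resemble listed ones, but are neither listed nor needed, are in the scene too. There is more than one size of the part that bears cell_tray_spot; the job needs the smaller.

How it is judged:
By the outcome, as a careful person would: the job done as asked, in the order asked, and still so for the second after the job is handed in, with the robot touching nothing.
It also fails if it takes over 134 s, if anything falls off the work surface, if the arm or the gripper's body presses on something with over 40 N, if the wrist force passes 120 N, or if a joint passes its speed limit or range.

### The arm

A 7-joint arm with a two-finger parallel gripper is mounted at the origin on a cart in front of the work surface, level with it; the furniture and walls round the work are solid. World frame = base frame: x ahead of the robot, y to its left, z up, the work surface at z = 0. Lengths are in m, angles in rad, forces in N, time in s.
With the tool pointing down it reaches from about 0.35 to 0.9 m from the base axis. Payload 8.1 kg.
Tool frame: the origin (TCP) lies on the centre line of the jaws, within the pads' length; the fingertips stand 19 mm ahead of it and the grasp point (between the pads) is the TCP; z points along the fingers, y is the direction in which the jaws open and shut (so a half turn about z gives the same grasp; the last joint's range is limited). The gripper opens to 92 mm and grips with 3 to 60 N. Pads are 19 mm wide; open, the fingers measure 130 mm over their backs; the gripper's body (75 mm by 190 mm) begins 47 mm behind the grasp point.
Start: joints at [-1.438, 0.434, 0.025, 1.573, -0.012, 1.134, -0.075], TCP at [0.146, 0.608, 0.246] pointing down, gripper open.
Joint ranges: [-2.62, 2.62], [-0.44, 2.09], [-1.27, 1.32], [0.08, 2.57], [-1.32, 4.46], [0.12, 2], [-2.74, 2.74]. Speed limits (rad/s): [2.22, 2.22, 3.01, 3.01, 3.14, 3.14, 3.14].

### API

Orientations are given as a rotation vector (axis times angle).
In Python, from cell import monitor, imaging, workorder, outline_of gives the robot as it stands.
- The arm moves only by the tool move_arm, never from a script. Its argument "series" is a list of rows, each a list of 6 numbers: the shift along the world's x, y, z in cm, then the turn, a rotation vector about the world's x, y, z in degrees. A call has 1 to 8 rows; each row shifts and turns the commanded pose from where the row before left it; what a row does not reach is not made up. A row lasts 1/10 s, in which the tool goes at most 50 mm and 8.59 degrees, less where a joint would pass 70% of its speed; a pose out of reach is approached as far as the arm can. A call with a gripper value outside its range is refused whole. "grip" is the opening, from 0 (shut) to 1 (fully open), set as the call begins (left out, the last holds). The fingers move at their own pace and stop on an object; "force" is the grip in N (left out, the last holds). Time passes only in rows, so rows that do not move let the fingers close. It gives the time, the measured TCP pose, the force and the opening at its end, in the units of the state.
- monitor.observe(): the state, without advancing time (a new reading comes with each control period).
- imaging.get_image(name): name is "scene" or "top"; returns a dict with "color" (480x640x3 uint8, red, green, blue), "fx", "fy", "cx", "cy" (pixels), "dist_coeffs" ([k1, k2, p1, p2, k3] as OpenCV has them; the pictures are not rectified), "rvec" (rotation vector, rad) and "tvec" (3), from world to camera coordinates, as OpenCV has them. Camera axes: x right, y down, z forward; pixel columns grow to the right and rows downward; lengths in m; the calibration is good to about 2 mm. A picture is of the moment at which its call begins. There is no depth.
- workorder.sign_off(): hands the job in, once; it reports no verdict.
Trained networks look in the newest picture that a camera, given by its name, has taken for a name from the list of things; names that differ only in an ending like _2 or _b are one class to them, and where a whole thing is asked for, a point or a joint stands for the part that bears it (a point fixed in the world has none). Each returns a list of dicts, best first, with "p" (0 to 1); they miss things now and then, are a little off and sometimes report something else, mostly with a low value. They report only what shows in the picture. A call takes as long as a camera call. They do not tell look-alikes from the thing itself.
- outline_of(camera, thing): "mask" (480x640 bool, what is visible of it) and "rect" ([left, top, width, height] in pixels, round what is visible of it).
The state is a dict: "clock": time; "joints": joint angles; "dq": joint speeds; "joint_efforts": joint torques, N m; "position": TCP position; "ee_rot": TCP orientation; "force": force on the tool from outside, world axes, zero at the start; "ft_torque": the same for the moment, N m; "width": opening from 0.0 (shut) to 1.0 (fully open).
Only numpy, scipy, OpenCV 4.12 (cv2) and the standard library are available. Lean on these libraries where they do the work, as an engineer would, in place of code of your own. Each camera call takes 0.05 s, during which the arm holds its last target. There are 200 camera calls.

## Working session

There is one attempt and no reset: what is moved stays moved. The work goes in short steps, Python scripts to look and compute and a tool call to move; the robot and the scene stay as the last step left them, time stands still between calls to the robot, and variables do not carry over. Pictures are saved under pics/ and viewed, about 12 in all and at most 16, crops included, and the job is handed in when it is done.

Besides the shell and the picture viewer there is one more tool, called after "Request:" by a JSON object that holds its "fn" and its "kwargs". move_arm: Moves the arm, as the interface text tells. Its arguments: {"type":"object","properties":{"series":{"type":"array"},"grip":{"type":"number"},"force":{"type":"number"}},"required":["series"]}

```bash
mkdir -p pics
cat > h.py <<'E'
import numpy as np, cv2
from cell import monitor, imaging, workorder, outline_of
def cam(n):
    d=imaging.get_image(n); d['K']=np.array([[d['fx'],0,d['cx']],[0,d['fy'],d['cy']],[0,0,1.]]); d['R']=cv2.Rodrigues(np.array(d['rvec'],float))[0]; d['t']=np.array(d['tvec'],float).ravel(); d['D']=np.array(d['dist_coeffs'],float); return d
def unproj(d,uv,z):
    n=cv2.undistortPoints(np.array(uv,float).reshape(-1,1,2),d['K'],d['D']).reshape(-1,2)
    r=np.c_[n,np.ones(len(n))]@d['R']; c=-d['R'].T@d['t']
    return c+r*((z-c[2])/r[:,2])[:,None]
def proj(d,P):
    return cv2.projectPoints(np.array(P,float).reshape(-1,1,3),np.array(d['rvec'],float),d['t'],d['K'],d['D'])[0].reshape(-1,2)
def save(d,n,crop=None,s=1):
    im=d['color'][:,:,::-1]
    if crop: x,y,w,h=crop; im=im[y:y+h,x:x+w]
    cv2.imwrite('pics/'+n,cv2.resize(im,None,fx=s,fy=s,interpolation=cv2.INTER_CUBIC))
H=dict(cassette_mid=.0,vial_mid=.0,cell_mid=.0,rotameter_mid=.0,balance_spot=.03,stirrer_spot=.03,cell_tray_spot=.008,level_plate_spot=.008,mat_spot=.003)
E
python3 - <<'E'
from h import *
for n in ['top','scene']:
    d=cam(n); save(d,n+'0.png')
    print(n,'cam at',(-d['R'].T@d['t']).round(3))
    for k,z in H.items():
        for o in outline_of(n,k):
            ys,xs=np.nonzero(o['mask']); 
            if len(xs): c=(xs.mean(),ys.mean()); print(k,round(o['p'],2),[int(v) for v in o['rect']],np.round(c),unproj(d,[c],z)[0].round(3), len(xs))
print(monitor.observe())
E
```

```text
top cam at [ 0.399 -0.121  1.29 ]
cassette_mid 0.79 [250, 266, 18, 22] [259. 278.] [0.44  0.024 0.   ] 349
vial_mid 0.67 [154, 267, 16, 10] [162. 272.] [ 0.447  0.265 -0.   ] 141
vial_mid 0.42 [185, 167, 30, 38] [201. 188.] [0.663 0.178 0.   ] 612
rotameter_mid 0.93 [184, 167, 34, 38] [201. 187.] [0.665 0.179 0.   ] 655
rotameter_mid 0.36 [178, 172, 53, 55] [208. 204.] [0.622 0.158 0.   ] 1761
balance_spot 0.64 [179, 171, 55, 58] [208. 204.] [0.617 0.152 0.03 ] 1806
stirrer_spot 0.73 [361, 258, 48, 61] [386. 289.] [ 0.417 -0.287  0.03 ] 2314
stirrer_spot 0.32 [295, 177, 40, 40] [316. 197.] [ 0.64  -0.114  0.03 ] 1230
cell_tray_spot 0.76 [235, 252, 52, 54] [261. 280.] [0.433 0.018 0.008] 1988
cell_tray_spot 0.6 [439, 238, 73, 79] [474. 278.] [ 0.452 -0.508  0.008] 4429
level_plate_spot 0.6 [143, 246, 46, 48] [166. 272.] [0.449 0.252 0.008] 1479
mat_spot 0.76 [297, 177, 38, 38] [316. 197.] [ 0.645 -0.113  0.003] 1190
scene cam at [-0.045  1.04   0.985]
vial_mid 0.62 [293, 344, 10, 28] [296. 358.] [0.465 0.216 0.   ] 247
balance_spot 0.96 [216, 295, 71, 45] [255. 319.] [0.605 0.179 0.03
[... 201 characters left out ...]
261.] [ 0.659 -0.115  0.003] 338
{'clock': 1.0, 'joints': array([-1.43761897,  0.43449715,  0.02501336,  1.57320004, -0.01155813,
        1.13401383, -0.0750836 ]), 'dq': array([-0.00041228,  0.00192676, -0.00131028, -0.00315352, -0.00093185,
        0.00046745, -0.00150465]), 'joint_efforts': array([-6.55178228e-04, -6.67688870e+01,  9.83478650e-01, -3.14813375e+01,
       -6.07119408e-02,  3.28859361e-02,  2.63056307e-05]), 'position': array([0.14604804, 0.60770585, 0.24574376]), 'ee_rot': array([3.69592385e-01, 3.11971961e+00, 3.85721790e-05]), 'force': array([-0.17026641, -0.24901284, -0.22219997]), 'ft_torque': array([ 0.02886129,  0.01357089, -0.03977334]), 'width': 0.9955826926469152}
```

View images.

Run:
```python
import cv2
a=cv2.imread('pics/top0.png')[150:350,120:520]; cv2.imwrite('pics/top0c.png',cv2.resize(a,None,fx=2,fy=2,interpolation=cv2.INTER_CUBIC))
```

```text
(no output)
```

View pics/top0c.png

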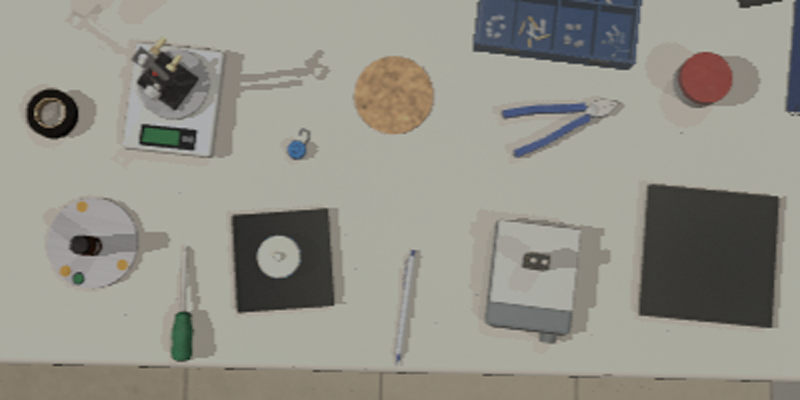

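View pics/scene0.png

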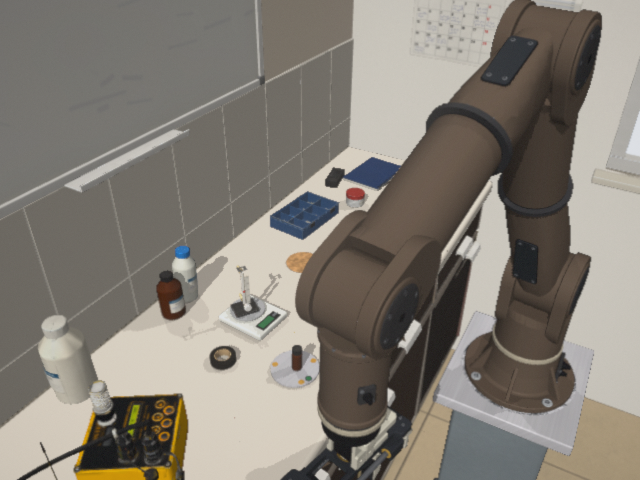

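Top view (2x crop → full = /2+(120,150)):
- The flow meter is on the balance at (205,190) and the vial is on the levelling plate at (164,272).
- The cassette is in the left tray at (259,278) and the battery is on the stirrer at (388,281).
- The mat is empty at (316,197).
- There are two trays: left at (261,280), about 52 px, and right at (474,278), about 73 px. The left one is smaller and fits 120 mm.

Next I'll fit models to the masks and confirm in an enlarged crop.

```bash
cat >> h.py <<'E'
from scipy.optimize import minimize
def box(x0,x1,y0,y1,z0,z1): return np.array([[x,y,z] for x in(x0,x1) for y in(y0,y1) for z in(z0,z1)])
def cyl(r,z0,z1): 
    a=np.linspace(0,6.28,40); return np.vstack([np.c_[r*np.cos(a),r*np.sin(a),0*a+z] for z in(z0,z1)])
S=8
def hullmask(pts,off,sh):
    m=np.zeros(sh,np.uint8); h=cv2.convexHull(np.round((pts-off+.5)*S).astype(np.int32)); cv2.fillConvexPoly(m,h,1); return m
def fit(d,mask,model,p0,k=1,yaw=True):
    m=mask.astype(np.uint8)
    if k>1: m=cv2.morphologyEx(m,cv2.MORPH_OPEN,np.ones((k,k),np.uint8))
    n,l,st,_=cv2.connectedComponentsWithStats(m); m=(l==1+st[1:,4].argmax()).astype(np.uint8)
    ys,xs=np.nonzero(m); off=np.array([xs.min()-8,ys.min()-8]); sh=((np.ptp(ys)+17)*S,(np.ptp(xs)+17)*S)
    q=np.vstack([np.c_[xs+a,ys+b] for a in(-.5,.5) for b in(-.5,.5)]); T=hullmask(q,off,sh)
    def c(p):
        cy,sy=np.cos(p[2]),np.sin(p[2]); P=model.copy(); P[:,:2]=P[:,:2]@np.array([[cy,sy],[-sy,cy]])+p[:2]
        M=hullmask(proj(d,P),off,sh); return 1-(M&T).sum()/(M|T).sum()
    best=None
    for y in ([p0[2]-.4,p0[2],p0[2]+.4] if yaw else [0]):
        s=np.array([[p0[0],p0[1],y]]*4); s[1,0]+=.02; s[2,1]+=.02; s[3,2]+=.3
        r=minimize(c,s[0],method='Nelder-Mead',options=dict(initial_simplex=s,xatol=1e-4,fatol=1e-4))
        if best is None or r.fun<best.fun: best=r
    return best.x.round(4),round(1-best.fun,3)
E
cat > m.py <<'E'
from h import *
d=cam('top')
o=lambda k,i=0: outline_of('top',k)[i]['mask']
print('balance',fit(d,o('balance_spot'),box(-.085,.051,-.056,.056,0,.021),(.61,.15,0),5))
print('stirrer',fit(d,o('stirrer_spot'),box(-.079,.051,-.051,.051,0,.03),(.42,-.28,0),9))
print('tray',fit(d,o('cell_tray_spot'),box(-.06,.06,-.06,.06,0,.011),(.43,.02,0)))
print('bigtray?',fit(d,o('cell_tray_spot',1),box(-.06,.06,-.06,.06,0,.011),(.45,-.5,0)))
print('plate',fit(d,o('level_plate_spot'),cyl(.056,0,.008),(.44,.25,0),3,False))
print('mat',fit(d,o('mat_spot'),cyl(.05,0,.003),(.64,-.11,0),3,False))
print('cassette',fit(d,o('cassette_mid'),cyl(.026,.008,.030),(.44,.02,0),1,False))
print('vial',fit(d,o('vial_mid'),cyl(.012,.008,.07),(.44,.24,0),1,False))
hsv=cv2.cvtColor(d['color'],cv2.COLOR_RGB2HSV)
m=np.zeros((480,640),bool); m[270:292,374:402]=(hsv[270:292,374:402,2]<110)
print('cell',m.sum(),fit(d,m,box(-.009,.009,-.0135,.0135,.03,.076),(.42,-.28,0)))
a=d['color'][160:232,170:242,::-1]; b=d['color'][245:317,352:424,::-1]; c=d['color'][240:312,225:297,::-1]; e=d['color'][240:312,130:202,::-1]
cv2.imwrite('pics/crop1.png',cv2.resize(np.vstack([np.hstack([a,b]),np.hstack([c,e])]),None,fx=4,fy=4,interpolation=cv2.INTER_CUBIC))
E
python3 m.py
```

```text
balance (array([ 0.6479,  0.1592, -0.0829]), np.float64(0.875))
stirrer (array([ 0.4336, -0.2896, -0.0858]), np.float64(0.96))
tray (array([0.435 , 0.0188, 0.0951]), np.float64(0.964))
bigtray? (array([ 0.444 , -0.5125, -0.2423]), np.float64(0.538))
plate (array([0.451 , 0.2557, 0.1576]), np.float64(0.98))
mat (array([ 0.6454, -0.1138,  0.149 ]), np.float64(0.956))
cassette (array([0.4377, 0.0243, 0.1045]), np.float64(0.896))Traceback (most recent call last):
  File "m.py", line 11, in <module>
    print('vial',fit(d,o('vial_mid'),cyl(.012,.008,.07),(.44,.24,0),1,False))
                       ~^^^^^^^^^^^^
  File "m.py", line 3, in <lambda>
    o=lambda k,i=0: outline_of('top',k)[i]['mask']
                    ~~~~~~~~~~~~~~~~~~~^^^
IndexError: list index out of range
```

Run:
```python
s=open('m.py').read()
i=s.index("print('vial'"); j=s.index("hsv=")
h="from h import *\nd=cam('top')\n"+s[j:]+'''
V=hsv[:,:,2]
def win(x,y,w,h,f):
    m=np.zeros((480,640),bool); m[y:y+h,x:x+w]=f[y:y+h,x:x+w]; return m
vm=[o for o in outline_of('top','vial_mid') if o['rect'][0]<175]
if vm: print('vial net',fit(d,vm[0]['mask'],cyl(.012,.008,.07),(.44,.24,0),1,False))
print('vial thr',fit(d,win(150,262,26,18,V<75),cyl(.012,.008,.07),(.44,.24,0),1,False))
print('cassette thr',fit(d,win(245,264,28,30,V>110),cyl(.026,.008,.030),(.44,.02,0),1,False))
print('V rows cell',V[272:290,378:400].tolist()[::3])
print('V vial',V[264:280:2,150:176].tolist())
'''
exec(h)
```

```text
cell 93 (array([ 0.4382, -0.2888, -0.1505]), np.float64(0.918))
vial thr (array([0.4456, 0.2515, 0.1661]), np.float64(0.909))
cassette thr (array([0.4382, 0.022 , 0.2503]), np.float64(0.967))
V rows cell [[162, 162, 162, 162, 162, 167, 170, 171, 171, 171, 171, 171, 171, 171, 171, 171, 171, 170, 171, 171, 171, 171], [163, 163, 162, 162, 162, 162, 161, 162, 161, 167, 171, 171, 171, 171, 170, 170, 170, 170, 153, 139, 139, 139], [163, 163, 163, 132, 83, 90, 83, 69, 82, 75, 72, 72, 70, 69, 68, 68, 72, 122, 139, 139, 139, 138], [166, 158, 154, 114, 69, 83, 76, 80, 102, 94, 74, 68, 97, 147, 163, 125, 85, 125, 139, 139, 140, 139], [167, 167, 167, 167, 150, 137, 120, 90, 79, 70, 64, 71, 68, 80, 76, 68, 102, 132, 139, 139, 161, 170], [167, 167, 167, 167, 167, 167, 167, 167, 167, 167, 167, 169, 171, 171, 172, 172, 171, 172, 171, 171, 171, 171]]
V vial [[148, 147, 148, 148, 148, 148, 148, 148, 149, 148, 146, 147, 156, 160, 160, 160, 160, 161, 161, 161, 161, 161, 160, 160, 160, 161], [146, 147, 147, 147, 147, 147, 147, 147, 147, 149, 149, 149, 149, 149, 149, 158, 162, 162, 162, 161, 161, 161, 161, 160, 160, 160], [156, 148, 143, 144, 144, 144, 113, 58, 35, 44, 39, 22, 17, 26, 22, 45, 52, 86, 98, 115, 125, 125, 125, 125, 125, 125], [160, 159, 159, 158, 138, 86, 44, 41, 40, 40, 39, 39, 43, 28, 17, 23, 22, 20, 25, 25, 81, 116, 125, 124, 125, 124], [160, 159, 160, 159, 121, 60, 47, 49, 46, 43, 42, 43, 42, 32, 19, 29, 29, 30, 56, 54, 34, 102, 122, 120, 121, 122], [158, 158, 157, 157, 125, 70, 45, 47, 48, 47, 48, 46, 39, 23, 16, 28, 29, 40, 71, 58, 53, 104, 120, 120, 120, 121], [161, 161, 160, 161, 161, 160, 120, 61, 47, 47, 40, 25, 13, 33, 33, 26, 42, 50, 37, 71, 112, 125, 124, 124, 124, 123], [159, 159, 159, 160, 161, 161, 160, 161, 156, 153, 154, 154, 153, 153, 152, 152, 152, 151, 157, 160, 159, 158, 159, 160, 161, 161]]
```

View pics/crop1.png

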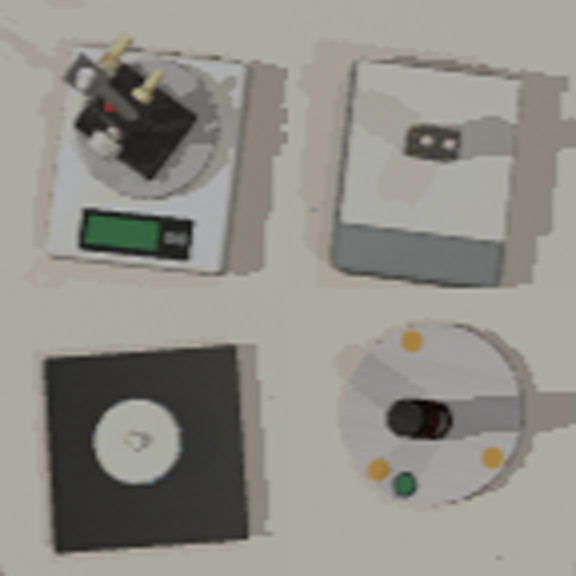

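Smaller tray: the left one at (261,280). Its fit to a 120 mm square scores 0.96, while the right one is clearly larger (0.54). The crop shows the cassette in it. The flow meter's foot is turned about 35°, with brass fittings on +x.

Run:
```python
from h import *
d=cam('top'); f=lambda L,o:[((x+.5)/4-.5+o[0],(y+.5)/4-.5+o[1]) for x,y in L]
A=(170,160);B=(352,245)
P=unproj(d,f([(154,126)],A),.03)[0]; print('pan',P)
q=unproj(d,f([(48,255),(222,274),(247,65),(75,47)],A),.021); fm=(q[0]+q[1])/2;bm=(q[2]+q[3])/2
print('box',q[:,:2].round(3).tolist(),'pan est',fm+(bm-fm)*85/136)
F=unproj(d,f([(192,122),(150,180),(75,125),(118,65)],A),.038); print('foot',F[:,:2].round(4).tolist(),F.mean(0))
for a,b in((0,1),(1,2),(2,3),(3,0)): v=F[b]-F[a]; print(np.hypot(*v[:2]).round(4),np.degrees(np.arctan2(v[1],v[0])).round(1))
t=unproj(d,f([(86,76)],A),.164); print('top of col guess',t)
q=unproj(d,f([(357,60),(521,80),(504,241),(342,222)],B),.03); print('stirrer plate',q[:,:2].round(3).tolist(),q.mean(0))
s=cam('scene')
print('bottles',unproj(s,[(172,315),(185,300),(75,395),(223,360)],0).round(3).tolist())
```

```text
pan [0.64903363 0.15369397 0.03      ]
box [[0.568, 0.217], [0.559, 0.109], [0.691, 0.099], [0.7, 0.207]] pan est [0.6459612  0.15712459 0.021     ]
foot [[0.6505, 0.1287], [0.6138, 0.1528], [0.647, 0.2005], [0.6851, 0.1759]] [0.64908956 0.16448258 0.038     ]
0.0439 146.7
0.058 55.2
0.0454 -32.8
0.0585 -126.3
top of col guess [[0.64973473 0.16337827 0.164     ]]
stirrer plate [[0.493, -0.421], [0.483, -0.521], [0.385, -0.51], [0.394, -0.412]] [ 0.4386207  -0.46589164  0.03      ]
bottles [[0.818, 0.245, 0.0], [0.828, 0.182, 0.0], [0.825, 0.551, -0.0], [0.61, 0.307, 0.0]]
```

Request:
{"fn": "move_arm", "kwargs": {"series": [[2, -4.4, 0, 0, 0, 0], [2, -4.4, 0, 0, 0, 0], [2, -4.4, 0, 0, 0, 0], [2, -4.4, 0, 0, 0, 0], [2, -4.4, 0, 0, 0, 0], [2, -4.4, 0, 0, 0, 0], [2, -4.4, 0, 0, 0, 0], [2, -4.4, 0, 0, 0, 0]], "grip": 0.75, "force": 10}}

```text
clock: 2.45
position: [0.3066, 0.2539, 0.246]
ee_rot: [0.37, 3.119, 0.002]
force: [2.0, 0.6, -0.3]
width: 0.751
```

Request:
{"fn": "move_arm", "kwargs": {"series": [[2.2, -3.9, 0, 0, 0, 1.5], [2.2, -3.9, 0, 0, 0, 1.5], [2.2, -3.9, 0, 0, 0, 1.5], [2.2, -3.9, 0, 0, 0, 1.5], [2.2, -3.9, 0, 0, 0, 1.5], [2.1, -3.7, 0, 0, 0, 0], [0, 0, -3, 0, 0, 0], [0, 0, -3, 0, 0, 0]]}}

```text
clock: 3.25
position: [0.4384, 0.0224, 0.1858]
ee_rot: [0.169, 3.134, 0.001]
force: [1.0, 0.7, 0.0]
width: 0.751
```

Run:
```python
from h import *
d=cam('top'); f=lambda L,o:[((x+.5)/4-.5+o[0],(y+.5)/4-.5+o[1]) for x,y in L]
q=unproj(d,f([(357,60),(521,80),(504,241),(342,222)],(280,245)),.03); print('stirrer plate',q[:,:2].round(3).tolist(),q.mean(0))
```

```text
stirrer plate [[0.488, -0.246], [0.479, -0.346], [0.381, -0.336], [0.39, -0.238]] [ 0.43464    -0.29124868  0.03      ]
```

Request:
{"fn": "move_arm", "kwargs": {"series": [[0, 0, -4, 0, 0, 0], [0, 0, -4, 0, 0, 0], [0, 0, -4, 0, 0, 0], [0, 0, -2.3, 0, 0, 0], [0, 0, -1, 0, 0, 0], [0, 0, -0.2, 0, 0, 0], [0, 0, 0, 0, 0, 0]]}}

```text
clock: 4.0
position: [0.4377, 0.0239, 0.0316]
ee_rot: [0.165, 3.136, 0.001]
force: [0.4, -0.1, 0.5]
width: 0.753
```

Request:
{"fn": "move_arm", "kwargs": {"series": [[0, 0, 0, 0, 0, 0], [0, 0, 0, 0, 0, 0], [0, 0, 0, 0, 0, 0], [0, 0, 0, 0, 0, 0], [0, 0, 0, 0, 0, 0], [0, 0, 0, 0, 0, 0]], "grip": 0.3, "force": 10}}

```text
clock: 4.6
position: [0.4376, 0.0239, 0.0313]
ee_rot: [0.165, 3.136, 0.001]
force: [-0.5, 0.9, 8.5]
width: 0.545
```

Request:
{"fn": "move_arm", "kwargs": {"series": [[0, 0, 1.5, 0, 0, 0], [0, 0, 3, 0, 0, 0], [2, -1.3, 3, 0, 0, 0], [3.5, -2.3, 3, 0, 0, 0], [3.8, -2.6, 0, 0, 0, 0], [3.8, -2.6, 0, 0, 0, 0], [3.8, -2.6, 0, 0, 0, 0], [3.9, -2.4, 0, 0, 0, 0]]}}

```text
clock: 5.4
position: [0.6451, -0.1149, 0.1349]
ee_rot: [-0.165, -3.137, -0.0]
force: [0.3, 0.0, -0.0]
width: 0.55
```

Request:
{"fn": "move_arm", "kwargs": {"series": [[0, 0, -3, 0, 0, 0], [0, 0.1, -3, 0, 0, 0], [0, 0, -2.5, 0, 0, 0], [0, 0, -1.5, 0, 0, 0], [0, 0, -0.7, 0, 0, 0], [0, 0, -0.1, 0, 0, 0], [0, 0, 0, 0, 0, 0]]}}

```text
clock: 6.1
position: [0.6446, -0.1128, 0.0278]
ee_rot: [0.165, 3.136, -0.0]
force: [-0.5, 0.1, 0.0]
width: 0.547
```

Request:
{"fn": "move_arm", "kwargs": {"series": [[0, 0, 0, 0, 0, 0], [0, 0, 0, 0, 0, 0], [0, 0, 0, 0, 0, 0]], "grip": 0.8}}

```text
clock: 6.4
position: [0.6444, -0.1126, 0.0275]
ee_rot: [0.165, 3.136, 0.0]
force: [-0.6, 0.0, -0.4]
width: 0.757
```

Request:
{"fn": "move_arm", "kwargs": {"series": [[0, 0, 2, 0, 0, 0], [0, 0, 4, 0, 0, 0], [-3.5, -3, 4, 0, 0, 0], [-3.5, -3, 0, 0, 0, 0], [-3.5, -3, 0, 0, 0, 0], [-3.5, -3, 0, 0, 0, 0], [-3.5, -3, 0, 0, 0, 0], [-3.2, -2.5, 0, 0, 0, 0]], "grip": 0.7}}

```text
clock: 7.2
position: [0.4415, -0.2838, 0.1201]
ee_rot: [0.166, 3.136, -0.001]
force: [0.3, -0.6, -0.7]
width: 0.701
```

Request:
{"fn": "move_arm", "kwargs": {"series": [[-0.3, -0.5, 0, 0, 0, 0], [0, 0, -2, 0, 0, 0], [0, 0, -2, 0, 0, 0], [0, 0, -1.5, 0, 0, 0], [0, 0, -0.4, 0, 0, 0], [0, 0, 0, 0, 0, 0]]}}

```text
clock: 7.8
position: [0.4405, -0.2869, 0.0604]
ee_rot: [-0.164, -3.137, -0.001]
force: [0.8, 0.6, 0.1]
width: 0.7
```

Request:
{"fn": "move_arm", "kwargs": {"series": [[0, 0, 0, 0, 0, 0], [0, 0, 0, 0, 0, 0], [0, 0, 0, 0, 0, 0], [0, 0, 0, 0, 0, 0], [0, 0, 0, 0, 0, 0], [0, 0, 0, 0, 0, 0], [0, 0, 0, 0, 0, 0], [0, 0, 0, 0, 0, 0]], "grip": 0.1, "force": 12}}

```text
clock: 8.6
position: [0.4405, -0.2873, 0.0608]
ee_rot: [0.165, 3.137, -0.0]
force: [0.3, 0.7, 4.3]
width: 0.285
```

Request:
{"fn": "move_arm", "kwargs": {"series": [[0, 0, 1.5, 0, 0, 0], [0, 0, 3, 0, 0, 0], [0, 1.6, 3, 0, 0, 0], [0, 4.2, 0, 0, 0, 0], [0, 4.2, 0, 0, 0, 0], [0, 4.2, 0, 0, 0, 0], [0, 4.2, 0, 0, 0, 0], [0, 4.2, 0, 0, 0, 0]]}}

```text
clock: 9.4
position: [0.4398, -0.0595, 0.1356]
ee_rot: [-0.165, -3.137, -0.0]
force: [0.8, 0.5, -0.1]
width: 0.285
```

Request:
{"fn": "move_arm", "kwargs": {"series": [[-0.2, 3.5, 0, 0, 0, 0], [-0.2, 2.5, 0, 0, 0, 0], [-0.2, 1.5, 0, 0, 0, 0], [0, 0.5, 0, 0, 0, 0], [0, 0, 0, 0, 0, 0], [0, 0, 0, 0, 0, 0]]}}

```text
clock: 10.0
position: [0.4344, 0.0179, 0.1356]
ee_rot: [0.166, 3.137, -0.001]
force: [0.6, -0.1, -0.1]
width: 0.282
```

Run:
```python
from h import *
d=cam('top'); s=cam('scene')
a=d['color'][150:330,140:440,::-1]; cv2.imwrite('pics/b.png',cv2.resize(a,None,fx=2.6,fy=2.6,interpolation=cv2.INTER_CUBIC))
print(monitor.observe()['position'])
```

```text
[0.43442725 0.01766884 0.13564298]
```

View pics/b.png

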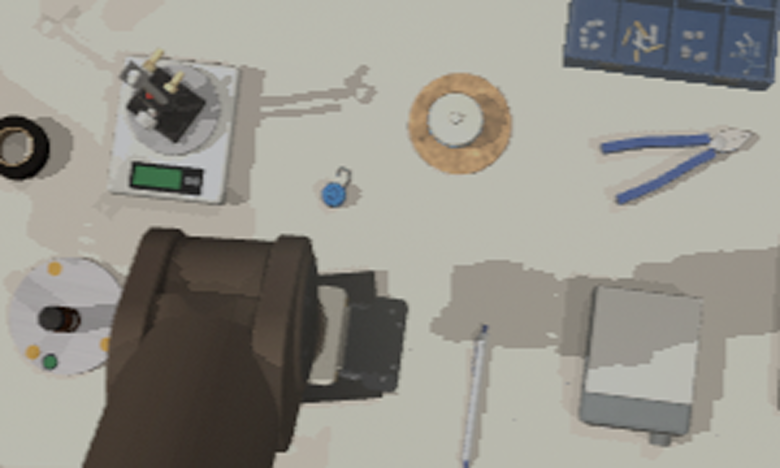

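The cassette is centred on the mat at crop (457,118). The stirrer is clear and the battery is in the jaws over the tray. Lowering now.

Request:
{"fn": "move_arm", "kwargs": {"series": [[0, 0.1, -3, 0, 0, 0], [0, 0, -3, 0, 0, 0], [0, 0, -2, 0, 0, 0], [0, 0, -1, 0, 0, 0], [0, 0, -0.6, 0, 0, 0], [0, 0, 0, 0, 0, 0], [0, 0, 0, 0, 0, 0]]}}

```text
clock: 10.8
position: [0.4348, 0.0197, 0.0402]
ee_rot: [0.165, 3.136, 0.0]
force: [0.1, 0.1, 0.4]
width: 0.283
```

Request:
{"fn": "move_arm", "kwargs": {"series": [[0, 0, 0, 0, 0, 0], [0, 0, 0, 0, 0, 0], [0, 0, 0, 0, 0, 0], [0, 0, 0, 0, 0, 0]], "grip": 0.55}}

```text
clock: 11.2
position: [0.4345, 0.0199, 0.0399]
ee_rot: [0.164, 3.137, 0.0]
force: [-0.8, 1.5, -0.2]
width: 0.535
```

Request:
{"fn": "move_arm", "kwargs": {"series": [[0, 0, 1.5, 0, 0, 0], [0, 0, 3, 0, 0, 0], [0, 0, 4, 0, 0, 0], [0, 3, 3, 0, 0, 0], [0, 4, 0, 0, 0, 0], [0.2, 4, 0, 0, 0, 0], [0.4, 4, 0, 0, 0, 0], [0.4, 4, 0, 0, 0, 0]]}}

```text
clock: 12.0
position: [0.4441, 0.2115, 0.1549]
ee_rot: [0.165, 3.137, 0.001]
force: [0.6, -0.3, 0.1]
width: 0.549
```

Request:
{"fn": "move_arm", "kwargs": {"series": [[0.1, 3, 0, 0, 0, 0], [0, 1.2, 0, 0, 0, 0], [0, 0, 0, 0, 0, 0]]}}

```text
clock: 12.3
position: [0.4449, 0.2532, 0.1544]
ee_rot: [-0.16, -3.137, 0.0]
force: [-0.2, -0.9, 0.2]
width: 0.553
```

Request:
{"fn": "move_arm", "kwargs": {"series": [[0, -0.1, -4, 0, 0, 0], [0, 0, -4, 0, 0, 0], [0, 0, -2, 0, 0, 0], [0, 0, -1, 0, 0, 0], [0, 0, -0.3, 0, 0, 0], [0, 0, 0, 0, 0, 0]]}}

```text
clock: 12.9
position: [0.4458, 0.2501, 0.0422]
ee_rot: [0.167, 3.137, 0.0]
force: [-0.2, -0.6, 0.7]
width: 0.553
```

Request:
{"fn": "move_arm", "kwargs": {"series": [[0, 0, 0, 0, 0, 0], [0, 0, 0, 0, 0, 0], [0, 0, 0, 0, 0, 0], [0, 0, 0, 0, 0, 0], [0, 0, 0, 0, 0, 0], [0, 0, 0, 0, 0, 0], [0, 0, 0, 0, 0, 0]], "grip": 0.1, "force": 12}}

```text
clock: 13.6
position: [0.4456, 0.2511, 0.042]
ee_rot: [0.165, 3.137, 0.001]
force: [-1.9, 0.3, 6.2]
width: 0.249
```

Request:
{"fn": "move_arm", "kwargs": {"series": [[0, 0, 1.5, 0, 0, 0], [0, 0, 3, 0, 0, 0], [0, 0, 4, 0, 0, 0], [0, -1, 4, 0, 0, 0], [0, -3, 1, 0, 0, 0], [0, -4, 0, 0, 0, 0], [0, -4, 0, 0, 0, 0], [0, -4, 0, 0, 0, 0]]}}

```text
clock: 14.4
position: [0.445, 0.0894, 0.1767]
ee_rot: [0.164, 3.137, 0.0]
force: [1.0, 0.4, -0.4]
width: 0.25
```

Request:
{"fn": "move_arm", "kwargs": {"series": [[-0.1, -4.5, 0, 0, 0, 0], [-0.1, -4.5, 0, 0, 0, 0], [-0.1, -4.5, 0, 0, 0, 0], [-0.1, -4.5, 0, 0, 0, 0], [-0.1, -4.5, 0, 0, 0, 0], [-0.1, -4.5, 0, 0, 0, 0], [-0.1, -4, 0, 0, 0, 0], [-0.2, -3.5, 0, 0, 0, 0]]}}

```text
clock: 15.2
position: [0.4358, -0.2564, 0.1766]
ee_rot: [0.166, 3.137, -0.0]
force: [0.7, 1.2, -0.1]
width: 0.252
```

Request:
{"fn": "move_arm", "kwargs": {"series": [[-0.2, -2.5, 0, 0, 0, 0], [0, -1, 0, 0, 0, 0], [0, 0, -3, 0, 0, 0], [0, 0, -3, 0, 0, 0], [0, 0, -2, 0, 0, 0], [0, 0, 0, 0, 0, 0], [0, 0, 0, 0, 0, 0]]}}

```text
clock: 15.9
position: [0.4344, -0.2886, 0.0968]
ee_rot: [-0.164, -3.137, -0.001]
force: [-0.3, 0.0, 0.6]
width: 0.25
```

Request:
{"fn": "move_arm", "kwargs": {"series": [[0, -0.1, -1.5, 0, 0, 0], [0, 0, -1, 0, 0, 0], [0, 0, -0.6, 0, 0, 0], [0, 0, -0.1, 0, 0, 0], [0, 0, 0, 0, 0, 0]]}}

```text
clock: 16.4
position: [0.4344, -0.2902, 0.0649]
ee_rot: [0.165, 3.137, 0.0]
force: [0.5, -0.2, -0.8]
width: 0.247
```

Request:
{"fn": "move_arm", "kwargs": {"series": [[0, 0, 0, 0, 0, 0], [0, 0, 0, 0, 0, 0], [0, 0, 0, 0, 0, 0], [0, 0, 0, 0, 0, 0], [0, 0, 0, 0, 0, 0]], "grip": 0.55}}

```text
clock: 16.9
position: [0.4344, -0.2902, 0.0647]
ee_rot: [0.165, 3.137, -0.0]
force: [-0.0, 0.7, -0.3]
width: 0.544
```

Request:
{"fn": "move_arm", "kwargs": {"series": [[0, 0, 1.5, 0, 0, 0], [0, 0, 3, 0, 0, 0], [0, 0, 4, 0, 0, 0], [0, 0, 4.5, 0, 0, 0], [0, 0, 4.5, 0, 0, 0], [0, 4, 1.5, 0, 0, 0], [0, 4.5, 0, 0, 0, 0], [0, 4.5, 0, 0, 0, 0]]}}

```text
clock: 17.7
position: [0.4343, -0.1591, 0.2553]
ee_rot: [0.167, 3.135, 0.0]
force: [-0.5, 0.4, -0.2]
width: 0.551
```

Run:
```python
from h import *
d=cam('top'); print(monitor.observe()['position'])
hsv=cv2.cvtColor(d['color'],cv2.COLOR_RGB2HSV);V=hsv[:,:,2]
c=proj(d,[.434,-.290,.06])[0]; print(c)
a=d['color'][150:330,140:440,::-1]; cv2.imwrite('pics/c.png',cv2.resize(a,None,fx=2.6,fy=2.6,interpolation=cv2.INTER_CUBIC))
```

```text
[ 0.43440293 -0.15105466  0.25435562]
[388.55539868 282.16467507]
```

View pics/c.png

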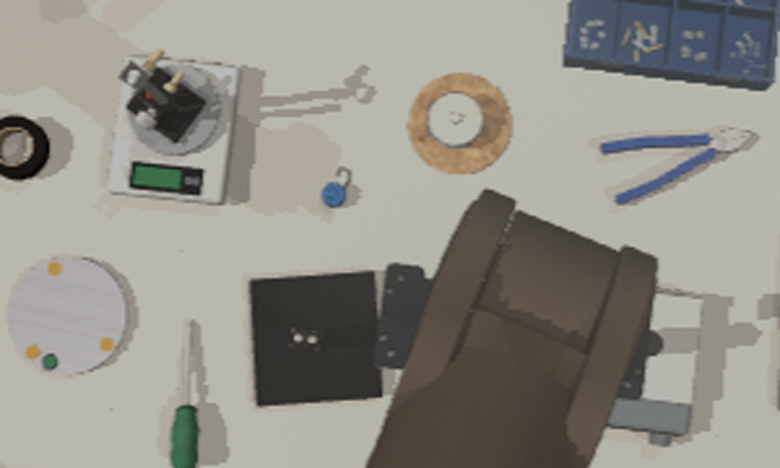

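The battery stands in the tray and the plate is clear. The vial is mostly hidden behind the arm, but its shadow is on the stirrer. Next is the flow meter.

Request:
{"fn": "move_arm", "kwargs": {"series": [[2.7, 3.9, 0, 0, 0, -3.6], [2.7, 3.9, 0, 0, 0, -3.6], [2.7, 3.9, 0, 0, 0, -3.6], [2.7, 3.9, 0, 0, 0, -3.6], [2.7, 3.9, 0, 0, 0, -3.6], [2.7, 3.9, 0, 0, 0, -3.6], [2.7, 3.9, 0, 0, 0, -3.6], [2.6, 4.2, 0, 0, 0, -3.6]], "grip": 0.7}}

```text
clock: 18.55
position: [0.6502, 0.156, 0.2545]
ee_rot: [0.944, 2.996, -0.0]
force: [1.0, 0.2, 0.4]
width: 0.701
```

Run:
```python
from h import *
o=monitor.observe(); print(o['position'],o['ee_rot'],o['joints'].round(2))
d=cam('top'); s=cam('scene')
# vial & cell check with arm now elsewhere
V=cv2.cvtColor(d['color'],cv2.COLOR_RGB2HSV)[:,:,2]
m=np.zeros((480,640),bool); m[270:296,374:404]=V[270:296,374:404]<75
print('vial',m.sum(),fit(d,m,cyl(.012,.03,.092),(.434,-.29,0),1,False))
im=s['color'][200:440,160:400,::-1]; t=d['color'][230:310,224:424,::-1]
im=cv2.resize(im,None,fx=1.9,fy=1.9,interpolation=cv2.INTER_CUBIC)[:456]; t=cv2.resize(t,None,fx=1.6,fy=1.6)
c=np.zeros((456,320,3),np.uint8); c[:128]=t
cv2.imwrite('pics/d.png',np.hstack([im,c]))
for z in(.03,.125,.156): print(proj(s,[.649,.164,z]),((proj(s,[.649,.164,z])[0]-[160,200])*1.9).round())
```

```text
[0.65023148 0.15598294 0.25454009] [ 9.44405836e-01  2.99610142e+00 -4.27005549e-04] [-0.66  0.54  0.56  1.47 -0.29  1.21  0.89]Traceback (most recent call last):
  File "<stdin>", line 7, in <module>
  File "h.py", line 26, in fit
    n,l,st,_=cv2.connectedComponentsWithStats(m); m=(l==1+st[1:,4].argmax()).astype(np.uint8)
                                                          ~~~~~~~~~~~~~~~^^
ValueError: attempt to get argmax of an empty sequence
```

Run:
```python
from h import *
o=monitor.observe(); print(o['position'],o['ee_rot'])
d=cam('top'); s=cam('scene')
im=s['color'][200:440,160:400,::-1]; t=d['color'][150:330,140:440,::-1]
im=cv2.resize(im,None,fx=1.5,fy=1.5,interpolation=cv2.INTER_CUBIC); t=cv2.resize(t,None,fx=1.45,fy=1.45,interpolation=cv2.INTER_CUBIC)
c=np.zeros((360,435,3),np.uint8); c[:261]=t
cv2.imwrite('pics/d.png',np.hstack([im,c]))
for z in(.03,.125,.156): print(((proj(s,[.649,.164,z])[0]-[160,200])*1.5).round())
```

```text
[0.65060461 0.16359554 0.25257539] [-0.92843408 -2.99954559 -0.0031219 ]
[126. 165.]
[122. 120.]
[121. 104.]
```

View pics/d.png

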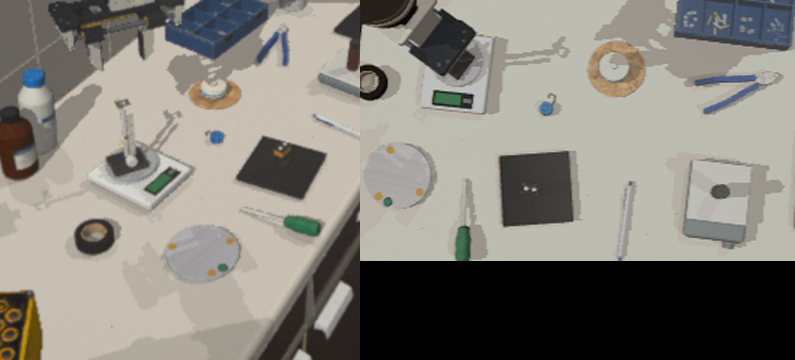

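The scene view shows the column at (122,100) to (128,160), upright where predicted. The vial stands on the stirrer at (720,192) and the battery in the tray at (530,187). Descending on the flow meter.

Request:
{"fn": "move_arm", "kwargs": {"series": [[-0.1, 0, -3, 0, 0, 0], [0, 0, -3, 0, 0, 0], [0, 0, -3, 0, 0, 0], [0, 0, -2, 0, 0, 0], [0, 0, -1.3, 0, 0, 0], [0, 0, -0.4, 0, 0, 0], [0, 0, 0, 0, 0, 0]]}}

```text
clock: 19.45
position: [0.6484, 0.1541, 0.128]
ee_rot: [0.941, 2.997, -0.0]
force: [-1.5, -0.1, -0.2]
width: 0.704
```

Request:
{"fn": "move_arm", "kwargs": {"series": [[0, 0, 0, 0, 0, 0], [0, 0, 0, 0, 0, 0], [0, 0, 0, 0, 0, 0], [0, 0, 0, 0, 0, 0], [0, 0, 0, 0, 0, 0], [0, 0, 0, 0, 0, 0], [0, 0, 0, 0, 0, 0], [0, 0, 0, 0, 0, 0]], "grip": 0.15, "force": 20}}

```text
clock: 20.25
position: [0.6486, 0.155, 0.1279]
ee_rot: [0.94, 2.997, 0.001]
force: [0.9, 1.8, 4.5]
width: 0.284
```

Run:
```python
from h import *
o=monitor.observe(); print(o['position'],o['ee_rot'],o['force'],o['ft_torque'])
d=cam('top'); s=cam('scene')
im=s['color'][220:360,170:330,::-1]; t=d['color'][150:240,160:260,::-1]
im=cv2.resize(im,(448,392),interpolation=cv2.INTER_CUBIC); t=cv2.resize(t,(350,315),interpolation=cv2.INTER_CUBIC)
c=np.zeros((392,350,3),np.uint8); c[:315]=t
cv2.imwrite('pics/e.png',np.hstack([im,c]))
for z in(.03,.125,.156): print(((proj(s,[.6486,.155,z])[0]-[170,220])*2.8).round())
```

```text
[0.64856475 0.15499766 0.12789002] [9.39563112e-01 2.99736162e+00 7.59829043e-04] [0.91744343 1.78491643 4.53013812] [ 0.27773348  0.00048433 -0.05215565]
[214. 246.]
[207. 162.]
[205. 133.]
```

View pics/e.png

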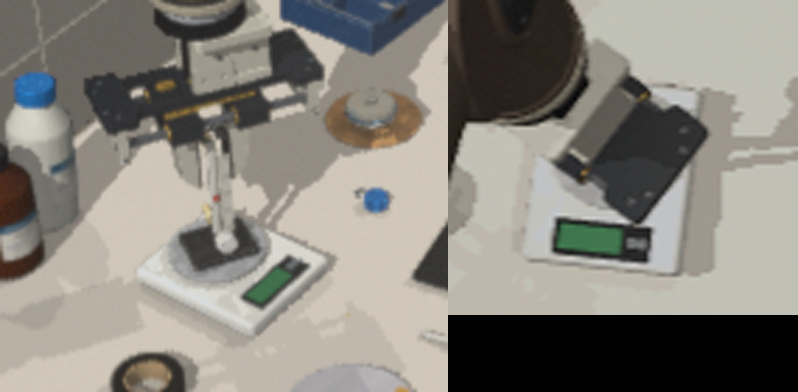

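The grip is closed on 26 mm and the foot is flat on the pan. The foot's centre at (220,243) matches the TCP, so the jaws slid it upright by a few mm. Lifting.

Request:
{"fn": "move_arm", "kwargs": {"series": [[0, 0, 0.5, 0, 0, 0], [0, 0, 1.5, 0, 0, 0], [0, 0, 2.5, 0, 0, 0], [0, 0, 2.5, 0, 0, 0], [0, 0, 1, 0, 0, 0], [-1, 0.5, 0, 0, 0, 0], [-2, 1, 0, 0, 0, 0], [-3, 1.5, 0, 0, 0, 0]], "force": 25}}

```text
clock: 21.15
position: [0.5872, 0.1841, 0.2062]
ee_rot: [-0.942, -2.996, 0.003]
force: [-0.4, 0.7, -2.5]
width: 0.281
```

Request:
{"fn": "move_arm", "kwargs": {"series": [[-3, 1.5, 0, 0, 0, 0], [-3, 1.5, 0, 0, 0, 0], [-3, 1.5, 0, 0, 0, 0], [-2.5, 1.4, 0, 0, 0, 0], [-1.5, 0.8, 0, 0, 0, 0], [-0.8, 0.4, 0, 0, 0, 0], [0, 0, 0, 0, 0, 0], [0, 0, 0, 0, 0, 0]]}}

```text
clock: 21.95
position: [0.4507, 0.2553, 0.2074]
ee_rot: [0.94, 2.997, -0.001]
force: [1.2, -0.6, -2.2]
width: 0.281
```

Run:
```python
from h import *
o=monitor.observe(); print(o['position'],o['ee_rot'],o['force'],o['ft_torque'],o['width'])
s=cam('scene')
im=s['color'][260:430,200:380,::-1]
cv2.imwrite('pics/f.png',cv2.resize(im,None,fx=3,fy=3,interpolation=cv2.INTER_CUBIC))
p=o['position']
for z in(-.095,-.087,0,.031): print(((proj(s,p+[0,0,z])[0]-[200,260])*3).round())
```

```text
[0.45066514 0.25529824 0.20742085] [ 9.40181635e-01  2.99723542e+00 -5.84806910e-04] [ 1.22693191 -0.58733744 -2.2116255 ] [-0.05123106 -0.06410954 -0.00782357] 0.28072377740589993
[276. 224.]
[276. 216.]
[274. 123.]
[273.  89.]
```

View pics/f.png

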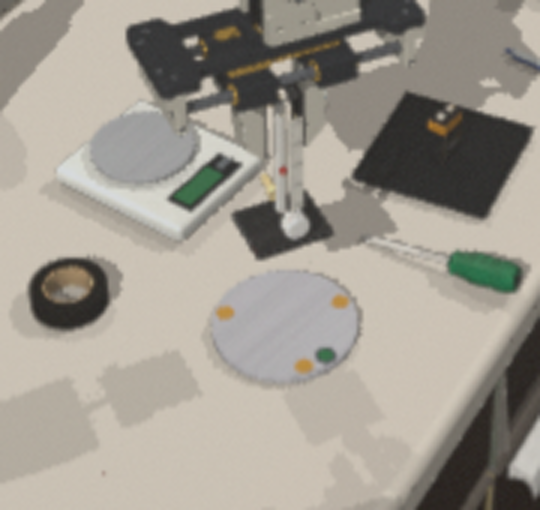

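The flow meter hangs upright. Its foot centre at (283,224) is about 6 mm along its −x from the predicted (276,217), so I'll shift to compensate and lower.

Request:
{"fn": "move_arm", "kwargs": {"series": [[0.5, -0.4, -1.5, 0, 0, 0], [0, 0, -2.5, 0, 0, 0], [0, 0, -2.5, 0, 0, 0], [0, 0, -1.7, 0, 0, 0], [0, 0, -0.9, 0, 0, 0], [0, 0, -0.5, 0, 0, 0], [0, 0, -0.3, 0, 0, 0], [0, 0, 0, 0, 0, 0]]}}

```text
clock: 22.8
position: [0.4558, 0.2518, 0.1089]
ee_rot: [0.94, 2.997, 0.001]
force: [0.1, -0.2, -1.9]
width: 0.284
```

Request:
{"fn": "move_arm", "kwargs": {"series": [[0, 0, -0.1, 0, 0, 0], [0, 0, 0, 0, 0, 0], [0, 0, 0, 0, 0, 0]]}}

```text
clock: 23.1
position: [0.4555, 0.252, 0.108]
ee_rot: [0.94, 2.997, 0.001]
force: [-0.4, 0.4, -1.3]
width: 0.278
```

Request:
{"fn": "move_arm", "kwargs": {"series": [[0, 0, -0.1, 0, 0, 0], [0, 0, 0, 0, 0, 0], [0, 0, -0.1, 0, 0, 0], [0, 0, 0, 0, 0, 0], [0, 0, 0, 0, 0, 0]]}}

```text
clock: 23.6
position: [0.4554, 0.2518, 0.1058]
ee_rot: [0.94, 2.998, 0.0]
force: [-0.3, 0.2, 3.9]
width: 0.279
```

Contact: Fz went from −2 to +4. Releasing, then lifting straight up.

Request:
{"fn": "move_arm", "kwargs": {"series": [[0, 0, 0, 0, 0, 0], [0, 0, 0, 0, 0, 0], [0, 0, 0, 0, 0, 0], [0, 0, 0, 0, 0, 0], [0, 0, 0, 0, 0, 0]], "grip": 0.6}}

```text
clock: 24.1
position: [0.4554, 0.2518, 0.1056]
ee_rot: [0.94, 2.998, -0.0]
force: [0.0, -0.1, -0.8]
width: 0.594
```

Request:
{"fn": "move_arm", "kwargs": {"series": [[0, 0, 1.5, 0, 0, 0], [0, 0, 3, 0, 0, 0], [0, 0, 3.5, 0, 0, 0], [0, 0, 3.5, 0, 0, 0], [2.5, -3.5, 0.5, 0, 0, 3.6], [2.5, -3.5, 0, 0, 0, 3.6], [2.5, -3.5, 0, 0, 0, 3.6], [2.5, -3.5, 0, 0, 0, 3.6]], "force": 10}}

```text
clock: 24.9
position: [0.5561, 0.1106, 0.2258]
ee_rot: [0.552, 3.093, 0.001]
force: [0.8, 0.1, 0.6]
width: 0.598
```

Request:
{"fn": "move_arm", "kwargs": {"series": [[2, -4, 0, 0, 0, 3.6], [2, -4, 0, 0, 0, 3.6], [2, -4, 0, 0, 0, 3.6], [1.5, -4, 0, 0, 0, 3.6], [1, -4, 0, 0, 0, 0], [0.4, -3, 0, 0, 0, 0], [0, 0, 0, 0, 0, 0], [0, 0, 0, 0, 0, 0]], "grip": 0.75}}

```text
clock: 25.7
position: [0.6441, -0.119, 0.2253]
ee_rot: [-0.168, -3.137, -0.0]
force: [-0.3, 0.5, -0.5]
width: 0.749
```

```bash
cat > chk.py <<'E'
from h import *
import sys
o=monitor.observe(); print(o['clock'],o['position'],o['ee_rot'])
d=cam('top'); s=cam('scene')
V=cv2.cvtColor(d['color'],cv2.COLOR_RGB2HSV)[:,:,2]
def rep(k,mod,p0,yaw=False):
    for q in outline_of('top',k)[:2]: print(k,round(q['p'],2),q['rect'],fit(d,q['mask'],mod,p0,1,yaw))
rep('cassette_mid',cyl(.026,*((.003,.025) if sys.argv[2]=='0' else (.03,.052))),(.645,-.114,0) if sys.argv[2]=='0' else (.648,.156,0))
for q in outline_of('top','balance_spot')[:1]: print('balance',fit(d,q['mask'],box(-.085,.051,-.056,.056,0,.021),(.648,.156,0),5))
rep('vial_mid',cyl(.012,.03,.092),(.434,-.29,0))
rep('rotameter_mid',box(-.025,.025,-.03,.03,.008,.016),(.451,.256,-.6),True)
a=d['color'][150:330,140:440,::-1]; b=s['color'][230:430,160:400,::-1]
a=cv2.resize(a,None,fx=1.45,fy=1.45,interpolation=cv2.INTER_CUBIC); b=cv2.resize(b,None,fx=1.5,fy=1.5,interpolation=cv2.INTER_CUBIC)
c=np.zeros((300,795,3),np.uint8); c[:,:360]=b; c[:261,360:]=a; 
vw=lambda x:cv2.resize(x,(264,264),interpolation=cv2.INTER_CUBIC)
cr=np.hstack([vw(d['color'][y-33:y+33,x-33:x+33,::-1]) for x,y in [(166,272),(261,280),(388,284)]]); c=np.vstack([c,np.pad(cr,((0,0),(0,3),(0,0)))])
cv2.imwrite('pics/'+sys.argv[1],c)
for n,p in dict(plate=[.451,.2557,.008],tray=[.435,.0188,.008],cell_top_exp=[.435,.0188,.054],stir=[.434,-.29,.03],vialtop_exp=[.434,-.29,.092]).items(): print(n,proj(d,p)[0].round(1))
E
python3 chk.py g.png 0
```

```text
25.7 [ 0.64407154 -0.11900985  0.22530053] [-1.67892236e-01 -3.13654124e+00 -1.55618805e-04]
balance (array([ 0.6485,  0.1584, -0.0785]), np.float64(0.961))
vial_mid 0.51 [383.3, 275.4, 11.0, 13.0] (array([ 0.4343, -0.2878, -0.1051]), np.float64(0.876))
rotameter_mid 0.87 [145.1, 254.1, 36.2, 29.8] (array([ 0.4522,  0.2587, -0.5632]), np.float64(0.755))
plate [165.  270.8]
tray [260.6 279.4]
cell_top_exp [258.5 278.8]
stir [386.9 282.5]
vialtop_exp [390.5 281.8]
```

View pics/g.png

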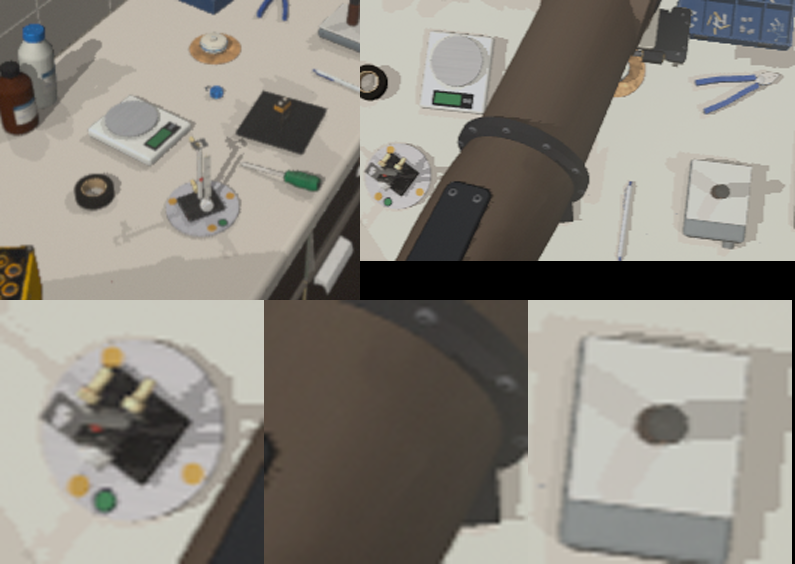

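The flow meter stands centred on the plate and the vial on the stirrer; the empty pan fits (0.648, 0.157). Fetching the cassette.

Request:
{"fn": "move_arm", "kwargs": {"series": [[0, 0.6, -4, 0, 0, 0], [0, 0, -4, 0, 0, 0], [0, 0, -4, 0, 0, 0], [0, 0, -4, 0, 0, 0], [0, 0, -2.5, 0, 0, 0], [0, 0, -1, 0, 0, 0], [0, 0, -0.3, 0, 0, 0], [0, 0, 0, 0, 0, 0]]}}

```text
clock: 26.8
position: [0.645, -0.1122, 0.0285]
ee_rot: [0.164, 3.136, -0.0]
force: [-0.4, 0.1, 0.8]
width: 0.75
```

Request:
{"fn": "move_arm", "kwargs": {"series": [[0, 0, 0, 0, 0, 0], [0, 0, 0, 0, 0, 0], [0, 0, 0, 0, 0, 0], [0, 0, 0, 0, 0, 0], [0, 0, 0, 0, 0, 0], [0, 0, 0, 0, 0, 0]], "grip": 0.3, "force": 10}}

```text
clock: 27.4
position: [0.645, -0.1122, 0.0286]
ee_rot: [0.165, 3.136, 0.0]
force: [-0.6, 0.7, 6.9]
width: 0.548
```

Request:
{"fn": "move_arm", "kwargs": {"series": [[0, 0, 1.5, 0, 0, 0], [0, 0, 3, 0, 0, 0], [0, 0, 4, 0, 0, 0], [0, 1.5, 3, 0, 0, 0], [0, 3.5, 0, 0, 0, 0], [0, 4, 0, 0, 0, 0], [0, 4, 0, 0, 0, 0], [0, 4, 0, 0, 0, 0]]}}

```text
clock: 28.2
position: [0.6442, 0.0592, 0.1438]
ee_rot: [0.166, 3.137, 0.0]
force: [1.3, 0.7, -0.7]
width: 0.55
```

Request:
{"fn": "move_arm", "kwargs": {"series": [[0.3, 4, 0, 0, 0, 0], [0, 3.5, 0, 0, 0, 0], [0, 1.8, 0, 0, 0, 0], [0, 0.5, 0, 0, 0, 0], [0, 0, -3, 0, 0, 0], [0, 0, -3, 0, 0, 0], [0, 0, -1.5, 0, 0, 0], [0, 0, 0, 0, 0, 0]]}}

```text
clock: 29.0
position: [0.6461, 0.1534, 0.0658]
ee_rot: [-0.168, -3.134, 0.004]
force: [0.1, -0.6, -0.3]
width: 0.547
```

Request:
{"fn": "move_arm", "kwargs": {"series": [[0, 0, -0.6, 0, 0, 0], [0, 0, -0.4, 0, 0, 0], [0, 0, 0, 0, 0, 0], [0, 0, 0, 0, 0, 0]]}}

```text
clock: 29.4
position: [0.6477, 0.1559, 0.0583]
ee_rot: [0.165, 3.136, 0.001]
force: [0.6, 1.2, -0.9]
width: 0.548
```

Request:
{"fn": "move_arm", "kwargs": {"series": [[0, 0, -0.2, 0, 0, 0], [0, 0, 0, 0, 0, 0], [0, 0, 0, 0, 0, 0]]}}

```text
clock: 29.7
position: [0.6474, 0.1559, 0.0558]
ee_rot: [0.165, 3.137, 0.0]
force: [-0.1, -0.6, 0.3]
width: 0.547
```

Request:
{"fn": "move_arm", "kwargs": {"series": [[0, 0, 0, 0, 0, 0], [0, 0, 0, 0, 0, 0], [0, 0, 0, 0, 0, 0], [0, 0, 0, 0, 0, 0]], "grip": 0.8}}

```text
clock: 30.1
position: [0.6473, 0.1558, 0.0556]
ee_rot: [0.165, 3.137, 0.0]
force: [0.2, 0.7, 0.1]
width: 0.79
```

Request:
{"fn": "move_arm", "kwargs": {"series": [[0, 0, 1.5, 0, 0, 0], [0, 0, 3, 0, 0, 0], [0, 0, 4, 0, 0, 0], [0, 0, 4.5, 0, 0, 0], [0, 0, 4.5, 0, 0, 0], [0, -4, 2, 0, 0, 0], [-1, -4.5, 0, 0, 0, 0], [-1, -4.5, 0, 0, 0, 0]]}}

```text
clock: 30.9
position: [0.6275, 0.0244, 0.2529]
ee_rot: [0.163, 3.134, 0.001]
force: [0.5, -0.8, -1.2]
width: 0.799
```

Request:
{"fn": "move_arm", "kwargs": {"series": [[-1, -4.5, 0, 0, 0, 0], [-1, -4.5, 0, 0, 0, 0], [-1, -4.5, 0, 0, 0, 0], [-1, -4.5, 0, 0, 0, 0], [-1, -4.5, 0, 0, 0, 0], [-1, -3.5, 0, 0, 0, 0], [0, -2, 0, 0, 0, 0], [0, 0, 0, 0, 0, 0]]}}

```text
clock: 31.7
position: [0.5659, -0.2586, 0.2521]
ee_rot: [0.174, 3.136, -0.003]
force: [-0.3, -0.6, -0.8]
width: 0.799
```

```bash
python3 chk.py i.png 1
```

```text
31.7 [ 0.56588755 -0.25862476  0.25213963] [ 0.17410772  3.13557987 -0.0034894 ]
cassette_mid 0.79 [196.8, 179.1, 18.9, 23.4] (array([0.6477, 0.16  , 0.0886]), np.float64(0.918))
balance (array([ 0.6483,  0.1596, -0.0766]), np.float64(0.973))
rotameter_mid 0.57 [144.8, 255.0, 34.7, 30.4] (array([ 0.454 ,  0.2592, -0.5601]), np.float64(0.782))
plate [165.  270.8]
tray [260.6 279.4]
cell_top_exp [258.5 278.8]
stir [386.9 282.5]
vialtop_exp [390.5 281.8]
```

View pics/i.png

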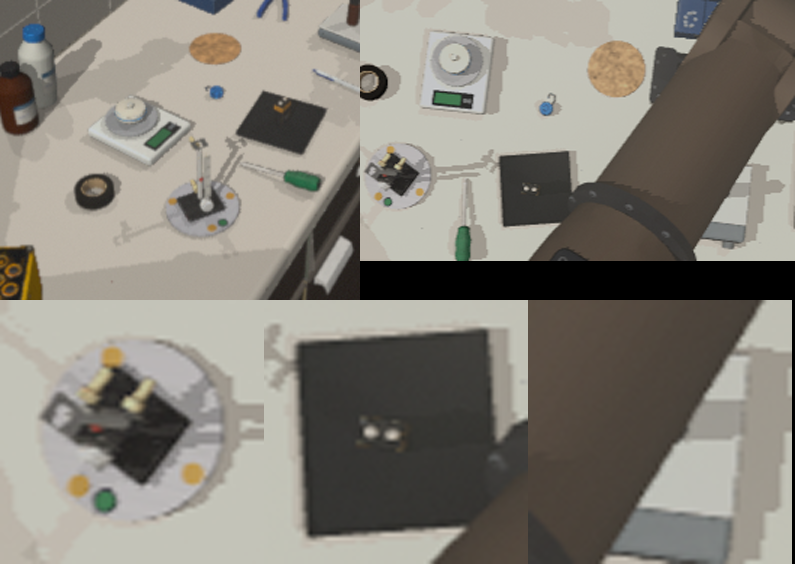

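```bash
python3 -c "
from h import *
print(workorder.sign_off(), monitor.observe()['clock'])"
```

```text
the job is handed in; nothing more can be done
the job is handed in; nothing more can be done
```

All four things are on their stations, and I handed the job in at about 32 s of the 134 s allowed. I parked the cassette on the cork mat, moved the battery to the small tray, the vial to the stirrer and the flow meter to the levelling plate, then put the cassette on the balance pan.

The last pictures show everything upright and the mat empty:
- **Cassette:** its fit agrees with the balance fit to about 1 mm.
- **Flow meter:** its foot is about 3–5 mm from the plate's centre by a coarse fit (score 0.78).
- **Battery:** it stands about 4 mm off the tray's middle, which I left.
- **Vial:** it fitted about 2 mm from the stirrer's centre after placing. In the final picture the arm hid it from the top camera, so only its shadow could be checked then.

When I gripped the flow meter the jaws were several mm off its centre and slid it a few mm across the pan. It stayed upright, and I corrected for the offset when placing it.

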